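# Push a specimen mount into its stop and press the load key

### The arm

A 6-joint arm with a two-finger parallel gripper is mounted at the origin on the work surface. World frame = base frame: x ahead of the robot, y to its left, z up, the work surface at z = 0. Lengths are in m, angles in rad, forces in N, time in s.
With the tool pointing down it reaches from about 0.35 to 0.975 m from the base axis. Payload 7.1 kg.
Tool frame: the origin (TCP) lies midway between the tips of the shut fingers; the grasp point (between the pads) lies 19 mm behind it; z points along the fingers, x is the direction in which the jaws open and shut, and the axes are right-handed (so a half turn about z gives the same grasp; the last joint's range is limited). The gripper opens to 88 mm and grips with 3 to 60 N. Pads are 20 mm wide; open, the fingers measure 115 mm over their backs; the gripper's body (75 mm by 178 mm) begins 61 mm behind the grasp point.
Start: joints at [-1.154, 0.423, 1.63, -0, 1.089, -0.019], TCP at [0.264, -0.567, 0.223] pointing down, gripper open.
Joint ranges: [-3, 3], [-0.9, 2.11], [0.09, 2.58], [-1.31, 4.45], [0.11, 2.69], [-2.54, 2.54]. Speed limits (rad/s): [2.39, 2.39, 3.01, 3.14, 3.14, 3.14].

### API

Orientations are given as a unit quaternion [w, x, y, z].
In Python, from station import move_pose, movel, movej, command_gripper, wait, inverse_kinematics, read_camera, camera_info, MotionError, job_done, get_time, get_joint_pos, get_qvel, get_effort, get_tcp_pos, get_ee_rot, get_ft_force, get_ft_torque, get_grip_width gives the robot as it stands. Calls block until the motion is done:
- move_pose(position, orientation): joint-space move of the TCP to a pose.
- movel(position, frame=None, v=0.15, until_force=None): straight line of the TCP; frame=None keeps the orientation; v is the mean speed in m/s. With until_force (N) it stops when the force on the tool has changed by that much, and returns True; else False.
- movej(angles): joint-space move.
- command_gripper(opening): opening from 0.0 (shut) to 1.0 (fully open); the grip force is fixed at half the most; returns when the fingers have stopped.
- wait(seconds).
- inverse_kinematics(position, orientation): joint angles nearest the present ones, or None.
- read_camera(name): name is "scene" or "side" or "wrist"; returns the picture (480x640x3 uint8, red, green, blue); there is no depth.
- camera_info(name): a dict with "intrinsics" (3x3 intrinsics, pixels), "T" (4x4, takes a point from camera to world coordinates); the wrist camera has in their place "tool_from_camera" (4x4, takes a point from camera to tool coordinates, whose origin is the TCP and whose axes are the tool frame's). Camera axes: x right, y up, looking along -z (the intrinsics and any distortion apply to the point x, -y, -z); pixel columns grow to the right and rows downward; lengths in m; the calibration is good to about 2 mm. A picture is of the moment at which its call begins: read the wrist's pose just before it. camera_info takes no time and is no camera call.
A pose or a line that the arm cannot do raises MotionError and nothing moves.
- job_done(): hands the job in, once; it reports no verdict.
Readings, each from a call of its own:
- get_time(): time.
- get_joint_pos(): joint angles.
- get_qvel(): joint speeds.
- get_effort(): joint torques, N m.
- get_tcp_pos(): TCP position.
- get_ee_rot(): TCP orientation.
- get_ft_force(): force on the tool from outside, world axes, zero at the start.
- get_ft_torque(): the same for the moment, N m.
- get_grip_width(): opening from 0.0 (shut) to 1.0 (fully open).
Only numpy, scipy, OpenCV 4.12 (cv2) and the standard library are available. Lean on these libraries where they do the work, as an engineer would, in place of code of your own. Each camera call takes 0.05 s, during which the arm holds its last target. There are 200 camera calls.

### The job

Hand the metallographic specimen over to the microscope's loader: with the fingertips, gently push the large round specimen mount along the steel loading plate until it sits fully home against both faces of the V-shaped stop, then lightly press the long bar-shaped key on the control pad well down, let it spring back up and withdraw. Do not grip or lift anything, and leave the other keys, the other mounts and everything else on the bench alone.

Things in the scene. Friction and masses are not known exactly. Their poses are not given: they have to be found in the camera images.
- specimen_center (a point): centre (half-way up) of the large round specimen mount: an upright black resin disc 38 mm in diameter and 25 mm high with a steel patch on top, about 70 g, loose; it stands near the middle of the loading plate's near half. z up
- seat (a point): where the centre (half-way up) of the large round mount lies when it touches both faces of the V stop: 45 mm from the plate's centre along x, 24.5 mm above the bench. Axes are the plate's: x along the plate towards the point of the V, y across it, z up
- plate: fixed bare steel loading plate, 200 mm (x) by 180 mm (y), top face 12 mm above the bench; origin under its centre, x towards the point of the V. The V stop: two fixed dark steel bars 12 mm thick, 16 mm above the plate, meeting at a right angle beyond the seat and opening towards -x; their near ends lie 14 mm before the seat in x, 41 to 50 mm to either side in y
- top_bar (a point): centre of the top face of the bar-shaped key, 46 mm above the bench: white, 20 mm (its x) by 46 mm (its y, the pad's long side), the only oblong key of the six on the pad; it can be in any of the six places. Its top stands 13 mm above the flat grey 32 by 56 mm bezel around it
- pad: fixed cream control pad with a dark face, 150 mm (x) by 220 mm (y), 30 mm high; origin under its centre. Six white keys in two rows of three, 68 mm apart both along the row (y) and between the rows (x), tops 46 mm above the bench; three are round, two square, one oblong
- key_bar (a joint): how far the bar key is pressed, m: 0 up, 0.008 hard down; it switches at 0.005. A spring returns it: 2 N starts it, 4.5 N brings it to 5 mm, 6 N to the bottom, which is rigid
- mount_small_center (a point): centre of the small round mount: black disc 25 mm in diameter, 18 mm high, loose, standing near one side edge of the loading plate; leave alone
- mount_block_center (a point): centre of the square mount: black block 26 x 26 x 20 mm, loose, standing near the other side edge of the loading plate; leave alone
- objective: microscope objective standing on the bench between plate and pad, steel, 30 mm in diameter, 42 mm high; origin at the centre of its underside; leave alone
- dropper: amber dropper bottle, 36 mm in diameter, 75 mm high, beyond the work; origin under its centre; leave alone
- dish: shallow glass dish, 80 mm across, 16 mm high, at the right of the work; origin under its centre; leave alone
- pen: marker pen lying at the left of the work, 135 mm long along its x, 12 mm thick; origin at bench height under it, 50 mm from its rear end; leave alone
- jar: white screw jar, 52 mm in diameter, 55 mm high, beyond the work; origin under its centre; leave alone
- key_round_a (a joint): travel of another key (round, 24 mm in diameter), m: 0 up, 0.008 down, sprung like the bar key; leave alone
- key_round_b (a joint): travel of another key (round, 24 mm in diameter), m: 0 up, 0.008 down, sprung like the bar key; leave alone
- key_round_c (a joint): travel of another key (round, 24 mm in diameter), m: 0 up, 0.008 down, sprung like the bar key; leave alone
- key_square_a (a joint): travel of another key (square, 21 mm), m: 0 up, 0.008 down, sprung like the bar key; leave alone
- key_square_b (a joint): travel of another key (square, 21 mm), m: 0 up, 0.008 down, sprung like the bar key; leave alone
- specimen: the large round mount again; origin at the centre of its underside
Not all that is in view belongs to the job. Leave any red look-alike of the specimen alone.

How it is judged:
On the way, in this order (a step that is already met when the one before it is completed fails the run):
1. the large round mount sits in the V stop, upright on the plate (horizontal distance between specimen_center and seat below 0.004 m and angle between specimen_center's own z axis and vertical below 0.1 rad and z of specimen_center in the frame of seat below 0.004 m), for 0.2 s.
2. the bar key is pressed down at least 5 mm of its 8 mm with the mount still home (all of step 1 and value of joint key_bar above 0.005 m), for 0.1 s.
At the end, for the whole second after the job is handed in: the large round mount stands upright on the plate within 4 mm of touching both faces of the V stop, at rest, and the bar key, having been pressed, is up again (within 1 mm) (all of step 1 and value of joint key_bar below 0.001 m and linear speed of specimen below 0.01 m/s).
It fails at once if the large round mount is lifted (by 6 mm) or tipped (0.3 rad) (z of specimen_center in the frame of seat above 0.006 m or angle between specimen_center's own z axis and vertical above 0.3 rad).
It fails at once if the mount is pushed or the bar key pressed hard (over 30 N) (contact force between specimen and the fingers above 30 N or contact force between key_bar and anything else above 30 N).
It fails at once if another key is pressed (2 mm) (value of joint any of key_round_a, key_round_b, key_round_c, key_square_a, key_square_b above 0.002 m).
It fails at once if another thing on the bench is shifted (15 mm) (distance of any of mount_small_center, mount_block_center, objective, dropper, dish, pen, jar from where it was at the start of the episode above 0.015 m).
It also fails if it takes over 45 s, if anything falls off the work surface, if the arm or the gripper's body presses on something with over 40 N, if the wrist force passes 120 N, or if a joint passes its speed limit or range.

## Working session

There is one attempt and no reset: what is moved stays moved. The work goes in short steps, each a Python script; the robot and the scene stay as the last script left them, time stands still between calls to the robot, and variables do not carry over. Pictures are saved under pics/ and viewed, on a budget of 10 in all, crops included, one or two more only if the job needs it, and the job is handed in when it is done.

```bash
mkdir -p pics
cat > h.py <<'E'
import numpy as np, cv2
from station import *
def save(name,img,crop=None,scale=1):
    if crop: x0,y0,x1,y1=crop; img=img[y0:y1,x0:x1]
    img=cv2.resize(img,None,fx=scale,fy=scale,interpolation=cv2.INTER_CUBIC)
    cv2.imwrite('pics/'+name+'.png',img[:,:,::-1])
def ray2z(K,T,uv,z,dist=None):
    K=np.array(K,float);T=np.array(T)
    p=cv2.undistortPoints(np.array([[uv]],float),K,dist)[0,0]
    d=T[:3,:3]@np.array([p[0],-p[1],-1.]); o=T[:3,3]
    return o+d*(z-o[2])/d[2]
def R(q):
    from scipy.spatial.transform import Rotation
    return Rotation.from_quat([q[1],q[2],q[3],q[0]]).as_matrix()
E
python3 - <<'E'
from h import *
for n in ['scene','side','wrist']:
    i=camera_info(n);print(n,i)
    np.save(f'pics/{n}0.npy',read_camera(n))
a=np.load('pics/scene0.npy');save('scene0',a,None,1.25)
save('side0',np.load('pics/side0.npy'),None,1)
print(get_ee_rot(),get_tcp_pos(),get_time())
E
```

```text
scene {'intrinsics': array([[604.34041545,   0.        , 322.85573603],
       [  0.        , 604.34041545, 241.66327993],
       [  0.        ,   0.        ,   1.        ]]), 'T': array([[-0.69065059, -0.56050625,  0.45698415,  1.11556996],
       [ 0.72306243, -0.54699793,  0.42186964,  0.5098042 ],
       [ 0.01350881,  0.62179258,  0.78306545,  0.99947125],
       [ 0.        ,  0.        ,  0.        ,  1.        ]])}
side {'intrinsics': array([[505.2974242 ,   0.        , 320.75707691],
       [  0.        , 505.2974242 , 240.88242733],
       [  0.        ,   0.        ,   1.        ]]), 'T': array([[ 0.72374146,  0.40814443, -0.55643187, -0.00228548],
       [-0.68965547,  0.39981474, -0.60375782, -0.62503666],
       [-0.02395073,  0.82071085,  0.57084154,  0.62512175],
       [ 0.        ,  0.        ,  0.        ,  1.        ]])}
wrist {'intrinsics': array([[380.64636036,   0.        , 320.53691398],
       [  0.        , 380.64636036, 236.56600381],
       [  0.        ,   0.        ,   1.        ]]), 'tool_from_camera': array([[ 9.99999917e-01, -3.21852446e-04, -2.50599146e-04,
         4.88418895e-04],
       [-3.78016790e-04, -9.62055552e-01, -2.72853388e-01,
        -7.38541153e-02],
       [-1.53271770e-04,  2.72853460e-01, -9.62055594e-01,
        -1.62403421e-01],
       [ 0.00000000e+00,  0.00000000e+00,  0.00000000e+00,
         1.00000000e+00]])}
[-3.17175329e-04  8.43260443e-01 -5.37504881e-01 -4.77661909e-04] [ 0.26370527 -0.56618478  0.22208703] 0.15
```

View pics/scene0.png

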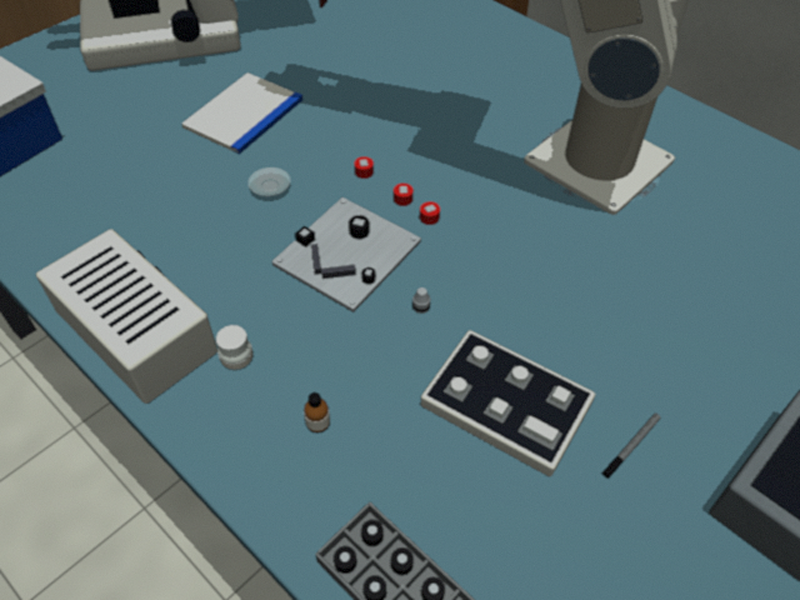

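View pics/side0.png

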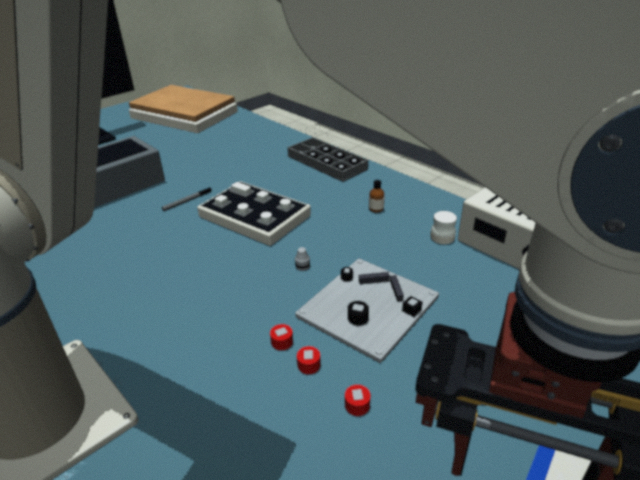

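The plate and pad are clear. Scene picture (800x600): the large black mount is at (359,226). Possible look-alikes are the small mount (368,275), the block (305,236) and three red mounts (364,167), (403,193), (430,212). The only oblong key is at (540,431). By its description, I choose the mount at (359,226). I'll locate everything roughly and then look from close with the wrist camera.

Run:
```python
from h import *
i=camera_info('scene')
f=lambda u,v,z:ray2z(i['intrinsics'],i['T'],(u/1.25,v/1.25),z)
P={n:f(*a) for n,a in dict(spec=(359,226,.026),small=(368,275,.021),block=(305,236,.022),bar=(540,430,.046),
 far=(344,200,.012),c2=(420,240,.012),c3=(353,308,.012),c4=(274,263,.012),obj=(421,298,.02),red1=(364,167,.012),red2=(403,193,.012),red3=(430,212,.012),vapex=(318,271,.028)).items()}
for n,p in P.items(): print(n,p.round(3))
c=np.mean([P[k] for k in('far','c2','c3','c4')],0);print('plate c',c)
```

```text
spec [ 0.478 -0.192  0.026]
small [ 0.544 -0.101  0.021]
block [ 0.559 -0.245  0.022]
bar [0.592 0.296 0.046]
far [ 0.441 -0.27   0.012]
c2 [ 0.416 -0.099  0.012]
c3 [ 0.607 -0.074  0.012]
c4 [ 0.634 -0.243  0.012]
obj [ 0.517 -0.003  0.02 ]
red1 [ 0.351 -0.309  0.012]
red2 [ 0.35  -0.204  0.012]
red3 [ 0.352 -0.134  0.012]
vapex [ 0.601 -0.164  0.028]
plate c [ 0.52450732 -0.17134081  0.012     ]
```

```bash
cat >> h.py <<'E'
def quat(a): # tool y along heading a, tool down
    b=(a+np.pi/2)/2; return np.array([0,np.cos(b),np.sin(b),0])
def wrist():
    p=np.array(get_tcp_pos());r=R(get_ee_rot());img=read_camera('wrist');i=camera_info('wrist')
    T=np.eye(4);T[:3,:3]=r;T[:3,3]=p
    return img,np.array(i['intrinsics']),T@i['tool_from_camera']
E
python3 - <<'E'
from h import *
for a in (.13,.13+np.pi,.13-np.pi):
  for p in ([.49,-.18,.2],[.43,-.19,.03],[.54,-.17,.03],[.57,.28,.2]):print(a,inverse_kinematics(p,quat(a)))
move_pose([.50,-.18,.2],quat(.13))
im,K,T=wrist();np.savez('pics/w1.npz',im=im,K=K,T=T);save('w1',im,None,1.25)
move_pose([.57,.28,.2],quat(.13))
im,K,T=wrist();np.savez('pics/w2.npz',im=im,K=K,T=T);save('w2',im,None,1.25)
print(get_time(),get_tcp_pos())
E
```

```text
0.13 [-3.74842555e-01  3.02638250e-01  1.87521347e+00 -4.44089210e-16
  9.63740933e-01 -2.07563888e+00]
0.13 [-4.41380630e-01  5.37988153e-01  2.06670540e+00 -4.44089210e-16
  5.36899103e-01 -2.14217696e+00]
0.13 [-3.26013906e-01  6.23410508e-01  1.85542999e+00 -4.44089210e-16
  6.62752151e-01 -2.02681023e+00]
0.13 [ 4.37865960e-01  4.62784859e-01  1.62391633e+00 -4.44089210e-16
  1.05489146e+00 -1.26293037e+00]
3.271592653589793 [-3.74842555e-01  3.02638250e-01  1.87521347e+00 -4.44089210e-16
  9.63740933e-01  1.06595377e+00]
3.271592653589793 [-4.41380630e-01  5.37988153e-01  2.06670540e+00 -4.44089210e-16
  5.36899103e-01  9.99415697e-01]
3.271592653589793 [-3.26013906e-01  6.23410508e-01  1.85542999e+00 -4.44089210e-16
  6.62752151e-01  1.11478242e+00]
3.271592653589793 [ 4.37865960e-01  4.62784859e-01  1.62391633e+00 -4.44089210e-16
  1.05489146e+00  1.87866229e+00]
-3.0115926535897932 [-3.74842555e-01  3.02638250e-01  1.87521347e+00 -4.44089210e-16
  9.63740933e-01  1.06595377e+00]
-3.0115926535897932 [-4.41380630e-01  5.37988153e-01  2.06670540e+00 -4.44089210e-16
  5.36899103e-01  9.99415697e-01]
-3.0115926535897932 [-3.26013906e-01  6.23410508e-01  1.85542999e+00 -4.44089210e-16
  6.62752151e-01  1.11478242e+00]
-3.0115926535897932 [ 4.37865960e-01  4.62784859e-01  1.62391633e+00 -4.44089210e-16
  1.05489146e+00  1.87866229e+00]
3.7333 [0.57037932 0.27878409 0.20002997]
```

View pics/w1.png

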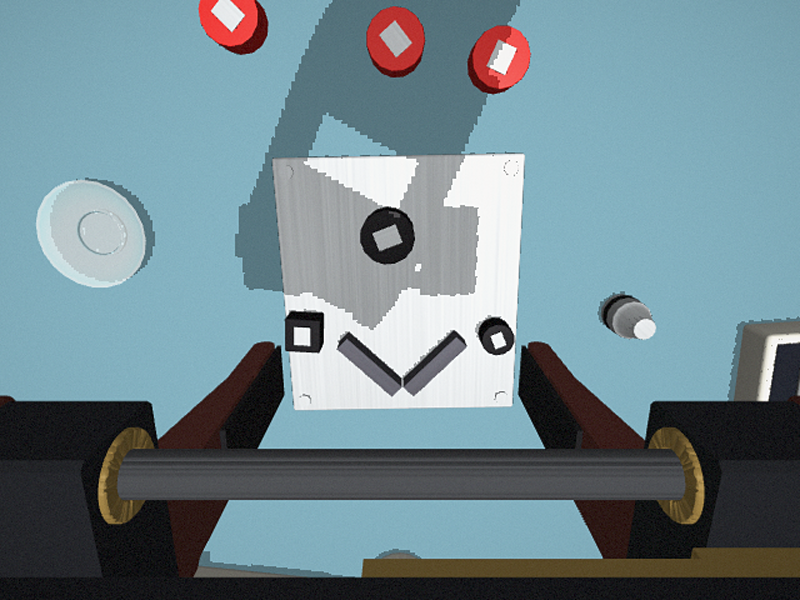

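View pics/w2.png

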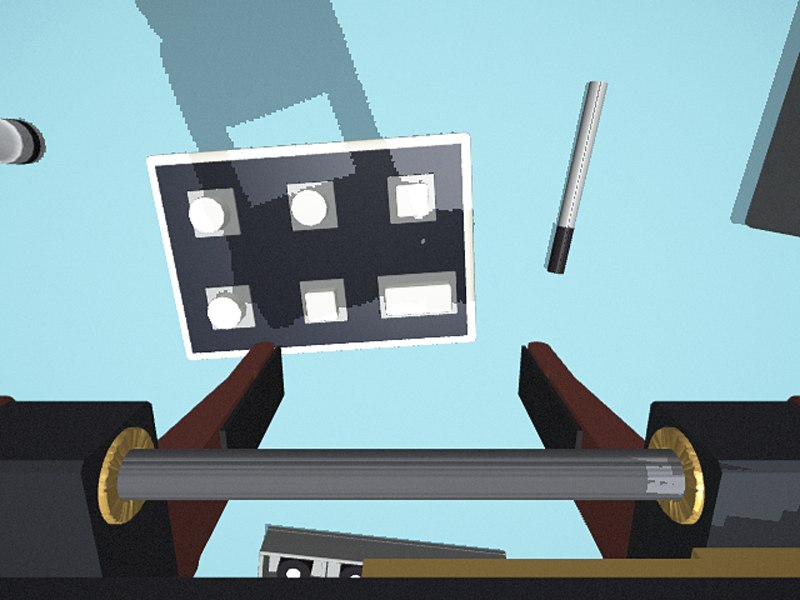

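Wrist view of the plate (800x600): large mount's top patch is at (388,237). The V's apex is at about (402,388), pointing down in the picture (+x world). The plate's corners are at about (274,158), (524,154), (513,406) and (294,409), and the small mount and block are at the sides. Wrist view of the pad: bar key top is around (418,300). I'll take one close crop of each.

Run:
```python
from h import *
w=np.load('pics/w1.npz')['im'];k=np.load('pics/w2.npz')['im']
save('c1',w,(210,115,430,335),2.7)
save('c2',k,(285,200,385,275),8)
```

```text
(no output)
```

View pics/c1.png

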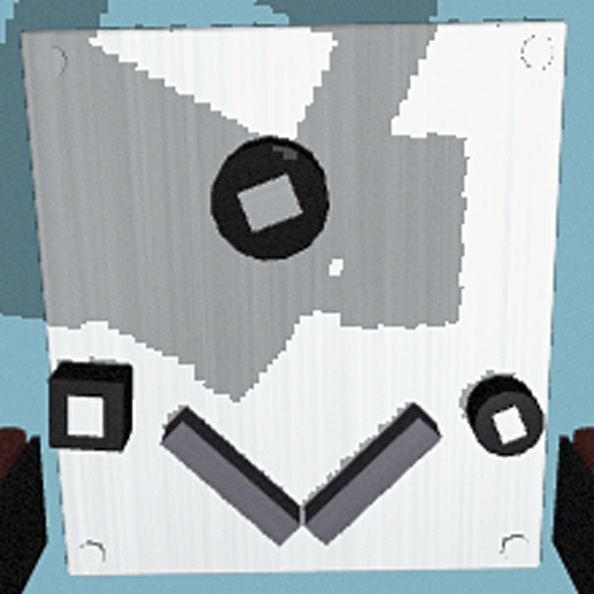

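View pics/c2.png

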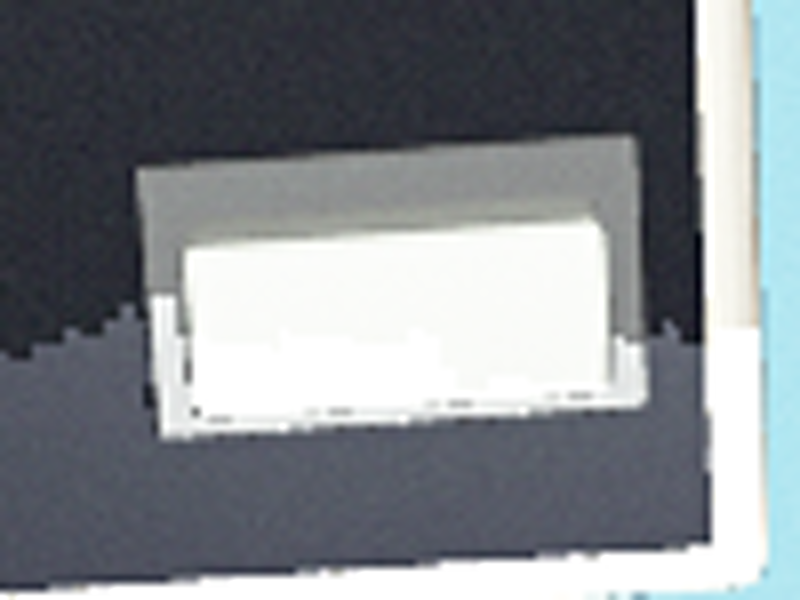

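Run:
```python
from h import *
d=np.load('pics/w1.npz');K,T=d['K'],d['T']
g=lambda u,v,z:ray2z(K,T,(210+u/2.7-.3,115+v/2.7-.3),z)[:2]
C=np.array([g(*c,.012) for c in((21,28),(566,23),(541,566),(70,574))]);c=C.mean(0)
print('edges',np.linalg.norm(np.roll(C,-1,0)-C,axis=1))
ax=(C[2]+C[3]-C[0]-C[1]);a=np.arctan2(ax[1],ax[0]);ay=C[1]+C[2]-C[0]-C[3]
print('c',c,'yaw',a,np.arctan2(-ay[0],ay[1]))
e=np.array([np.cos(a),np.sin(a)]);n=np.array([-e[1],e[0]])
seat=c+.045*e;print('seat',seat)
loc=lambda p:np.array([(p-c)@e,(p-c)@n])
for nm,q in dict(spec_patch=(270,203,.037),spec_sil=(270,205,.037),apex_top=(302,522,.028),apex_base=(302,503,.012),Lnear=(162,442,.028),Rnear=(441,436,.028),Ltop=(185,407,.012),small=(510,425,.030),block=(86,415,.032)).items():
    p=g(*q);print(nm,p,loc(p))
d=np.load('pics/w2.npz');K,T=d['K'],d['T']
g=lambda u,v,z:ray2z(K,T,(285+u/8-.45,200+v/8-.45),z)[:2]
B=np.array([g(*c,.046) for c in((185,250),(600,220),(608,388),(195,417))])
Z=np.array([g(*c,.033) for c in((138,170),(633,136),(648,405),(163,437))])
for X in(B,Z):
    x=X[1]+X[2]-X[0]-X[3];print('key',X.mean(0),np.linalg.norm(np.roll(X,-1,0)-X,axis=1),np.arctan2(-x[0],x[1]))
```

```text
edges [0.17825404 0.1972029  0.17867965 0.19906799]
c [ 0.51977745 -0.17854322] yaw 0.15028905373546292 0.14310969889615355
seat [ 0.5642702  -0.17180564]
spec_patch [ 0.47677171 -0.19363872] [-0.04478113 -0.00848636]
spec_sil [ 0.47740607 -0.19356136] [-0.04414234 -0.00850484]
apex_top [ 0.59021956 -0.16854987] [ 0.07114432 -0.00066617]
apex_base [ 0.59039123 -0.16849676] [ 0.07132201 -0.00063936]
Lnear [ 0.56616216 -0.22095311] [ 0.03951208 -0.04887674]
Rnear [ 0.551396 -0.124799] [0.03930894 0.04840436]
Ltop [ 0.55826174 -0.21540651] [ 0.03253117 -0.04220978]
small [ 0.54356545 -0.10225632] [0.03494183 0.07186534]
block [ 0.5579715  -0.24729841] [ 0.02746922 -0.07369874]
key [0.58561285 0.29196034] [0.04463076 0.01891439 0.0451042  0.01887789] 0.2035410417301061
key [0.58574884 0.29225012] [0.05499504 0.03136599 0.05522307 0.03130855] 0.19926025185245708
```

Checks agree: plate edges are 178–199 mm, the apex is at 71 mm along x where 71.9 is expected, and the key and bezel centres match within 0.3 mm. I'll push with slightly opened fingers as a cradle, along the line from specimen to seat.

Run:
```python
from h import *
spec=np.array([.4768,-.1936]);seat=np.array([.5643,-.1718])
u=(seat-spec)/np.linalg.norm(seat-spec);a=np.arctan2(u[1],u[0]);q=quat(a);print('a',a)
P=lambda xy,z:[*xy,z]
command_gripper(.25);print('grip',get_grip_width())
move_pose(P(spec-.055*u,.15),q)
movel(P(spec-.055*u,.018),v=.1)
print('f0',get_ft_force(),get_tcp_pos())
r=movel(P(seat-.032*u,.018),v=.04,until_force=8);print(r,get_tcp_pos(),get_ft_force())
if not r: r=movel(P(seat-.014*u,.018),v=.012,until_force=4)
t=np.array(get_tcp_pos());print(r,t,'dist to seat',(seat-t[:2])@u,get_ft_force(),get_time())
movel(P(t[:2]-.03*u,.018),v=.04)
movel(P(t[:2]-.03*u,.2),v=.15)
move_pose([.50,-.18,.2],quat(.147))
im,K,T=wrist();np.savez('pics/w3.npz',im=im,K=K,T=T);save('w3',im,(210,115,430,335),2.7)
print(get_time())
```

```text
a 0.24417177787970523
grip 0.2552022065287504
f0 [0.11906052 0.89246102 1.0182723 ] [ 0.42382557 -0.20710554  0.01849084]
False [ 0.53315846 -0.17954054  0.01799419] [-0.78723226  0.92251254  1.13714953]
True [ 0.54234965 -0.17713132  0.01764685] dist to seat 0.02258811726040183 [-0.23424908 -0.42402091  1.63664078] 12.025
14.5833
```

View pics/w3.png

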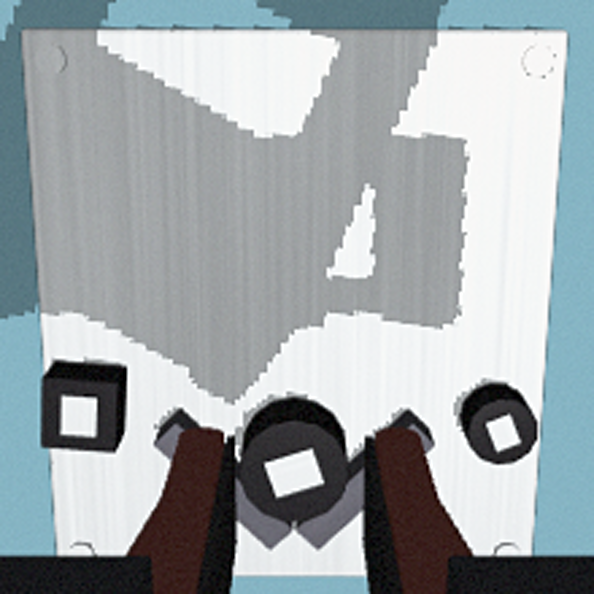

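The mount now sits in the V with its patch at crop pixel (295,472). I'll check that against the seat, using this picture's own plate corners and mount silhouette.

Run:
```python
from h import *
d=np.load('pics/w3.npz');K,T=d['K'],d['T']
g=lambda u,v,z:ray2z(K,T,(210+u/2.7-.3,115+v/2.7-.3),z)[:2]
a=.147;e=np.array([np.cos(a),np.sin(a)]);n=np.array([-e[1],e[0]])
c0=g(21,30,.012)+.1*e+.09*n; c1=g(567,30,.012)+.1*e-.09*n; c=(c0+c1)/2;print('c',c0,c1)
p=g(295,473,.037);print('spec',p,'local',(p-c)@e,(p-c)@n,'seat err',np.linalg.norm(p-c-.045*e))
p=g(291,470,.037);print('spec sil',(p-c)@e,(p-c)@n)
p=g(298,530,.028);print('apex',(p-c)@e,(p-c)@n)
```

```text
c [ 0.52148643 -0.17820496] [ 0.52122549 -0.17985521]
spec [ 0.56628659 -0.17172073] local 0.04551666652340255 0.0006494793917042888 seat err 0.0008299203435592186
spec sil 0.044413965325815145 -0.0007171349642240874
apex 0.0714218593483472 0.0017312658593200882
```

The mount is home to within about 1 mm of the seat. Next is the bar key, with shut fingers and the jaw axis along the bar.

Run:
```python
from h import *
k=[.5857,.2921];q=quat(.2)
command_gripper(0)
move_pose([*k,.12],q); movel([*k,.052],v=.08); wait(.3)
f0=np.array(get_ft_force());print('pre',f0,get_tcp_pos())
for z in (.043,.041,.0395,.0388):
    r=movel([*k,z],v=.015,until_force=8);wait(.3)
    print(z,r,np.array(get_tcp_pos()),(np.array(get_ft_force())-f0)[2])
    if r: break
movel([*k,.07],v=.04); movel([*k,.2],v=.15);print(get_time())
save('scene_end',read_camera('scene'),(200,140,500,365),2.6)
```

```text
pre [-0.37199168 -0.10596688 -0.49198249] [0.5859096  0.29222585 0.05244032]
0.043 False [0.58577698 0.29213098 0.04311521] 3.1463300624926482
0.041 False [0.58574985 0.29211803 0.04104579] 5.729199342886948
0.0395 False [0.58575095 0.29214394 0.03962427] 5.815079721292862
0.0388 False [0.58576689 0.2921291  0.03895261] 6.390934558580081
22.8583
```

View pics/scene_end.png

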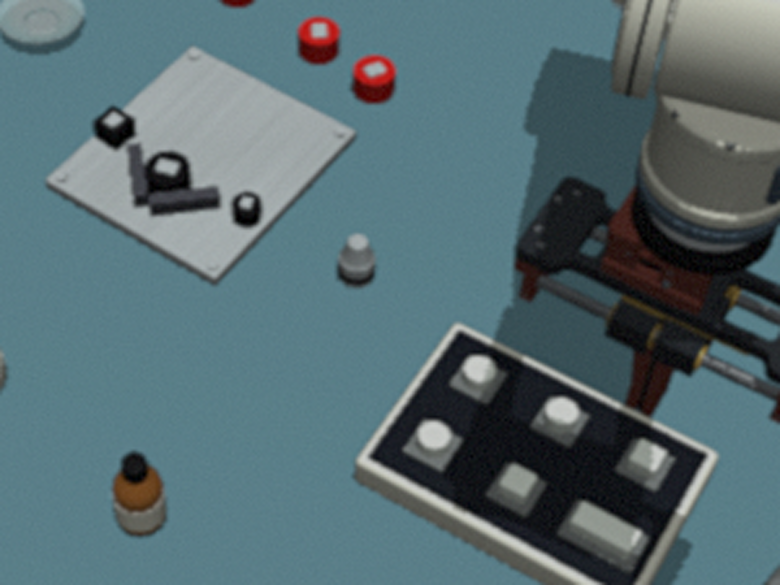

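In the scene crop, the mount is in the V at (167,172). The bar key is up at (605,530) and nothing else has moved. The key was pressed about 7 mm at about 6 N, which fits its spring. I'm handing in.

```bash
python3 -c "
from h import *
wait(.3);job_done();print(get_time())"
```

```text
the job is handed in; nothing more can be done
the job is handed in; nothing more can be done
```

The large mount is home in the V stop, the bar key was pressed and released, and the job was handed in at about 23 s of the 45 s allowed. `job_done` gives no verdict, so these are my own checks:

- **Mount:** I pushed it with the slightly opened fingers until the force on the tool had changed by 4 N. A close wrist picture put it upright and about 1 mm from the seat. Measured in that picture, the V's point came out 1.7 mm to one side of the plate's centre line (0.6 mm in the earlier one). That is within the camera calibration of about 2 mm.
- **Bar key:** I pressed it down about 7 mm at roughly 6.4 N, which is past the 5 mm switch point and well under the 30 N limit. I then backed off to 0.2 m.
- **Force reading:** The force at 5 mm down read 5.7 N where the spring should give 4.5 N. I put that down to sensor noise, because the fingertip heights matched the commands to about 0.15 mm.
- **End state:** The last scene picture shows the mount in the V, the bar key up again, and no visible shift of the other mounts or the other things in view. The dish and jar are only partly in that crop, and the pen is outside it.

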